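# Put the microscope accessories away in the fitted tray

### The job

Put the microscope's four loose accessories (eyepiece, objective, polariser and filter slider) away in the grey tray: each goes into the pocket cut to its own outline, resting flat on the pocket's floor, the eyepiece and objective standing upright as they stand now and the slider lying along its pocket, either way round. Set them down, do not drop them, and leave the oil bottle that stands among them upright where it is.

Things in the scene. Friction and masses are not known exactly. Their poses are not given: they have to be found in the camera images.
- eyepiece: Microscope eyepiece, standing upright on its black rubber eyecup: eyecup diameter 42 mm (0 to 16 mm high), black body diameter 39 to 40 mm (16 to 31 mm), then a steel barrel, diameter 30 mm, from 31 mm up to the top at 54.5 mm, its last 5 mm a black dust cap of 31 mm. Grip it by the barrel. About 90 g. Origin: centre of its underside; z up along the barrel.
- objective: Microscope objective, standing upright nose up on its capped thread: black cap diameter 28 mm (0 to 7 mm high), bright steel barrel diameter 27 mm (7 to 32 mm), narrowing to an 18 mm nose, top at 50 mm. Grip it by the barrel. About 130 g. Origin: centre of its underside; z up along the barrel.
- polariser: Polarising filter in its mount, lying flat: a low black disc, knurled rim diameter 56 mm, 18 mm high, with a round grey filter and silvery ring on top. About 80 g. Origin: centre of its underside; z up.
- slider: Filter slider, lying flat: an aluminium bar 76 x 24 x 16 mm (x, y, z) with a small round window and black grip lines at its -x end. About 90 g, evenly balanced. Origin: centre of its underside; x along the bar, z up.
- nest_eyepiece: Round pocket, diameter 56 mm (the middle of three round sizes), for the eyepiece; black pocket floor 19 mm above the origin, insert top 24 mm. One of four fixed square light-grey inserts (102 x 102 mm) in a shared grey tray whose rim is 30 mm above the desk; tray place and turn, and each insert's quarter, vary. Origin: centre of the underside, 4 mm above the desk, below the pocket's centre; x, y along the sides, z up.
- nest_objective: Round pocket, diameter 42 mm (the smallest of three), for the objective; black pocket floor 19 mm above the origin, insert top 24 mm. One of four fixed square light-grey inserts (102 x 102 mm) in a shared grey tray whose rim is 30 mm above the desk; tray place and turn, and each insert's quarter, vary. Origin: centre of the underside, 4 mm above the desk, below the pocket's centre; x, y along the sides, z up.
- nest_polariser: Round pocket, diameter 69 mm (the largest of three), for the polariser; black pocket floor 19 mm above the origin, insert top 24 mm. One of four fixed square light-grey inserts (102 x 102 mm) in a shared grey tray whose rim is 30 mm above the desk; tray place and turn, and each insert's quarter, vary. Origin: centre of the underside, 4 mm above the desk, below the pocket's centre; x, y along the sides, z up.
- nest_slider: Oblong pocket, 90 mm along x by 38 mm along y, for the slider; black pocket floor 19 mm above the origin, insert top 24 mm. One of four fixed square light-grey inserts (102 x 102 mm) in a shared grey tray whose rim is 30 mm above the desk; tray place and turn, and each insert's quarter, vary. Origin: centre of the underside, 4 mm above the desk, below the pocket's centre; x, y along the sides, z up.
- oil_bottle: Small amber dropper bottle of immersion oil, closed, standing loose among the accessories: diameter 32 mm, 78 mm high, with a black dropper top. Not to be moved. Origin: centre of its underside; z up.
Not all that is in view belongs to the job. Leave any blue or purple look-alike of the eyepiece alone.

How it is judged:
At the end, for the whole second after the job is handed in: Each accessory is released and at rest in its own pocket: within 10 mm of the pocket's centre, on the pocket's floor (within 3 mm), upright within 0.1 rad, the slider within 0.2 rad of its pocket's long direction either way round; the oil bottle is upright and within 30 mm of where it stood (horizontal distance between eyepiece and nest_eyepiece below 0.01 m and z of eyepiece in the frame of nest_eyepiece between 0.016 and 0.0215 m and angle between each of eyepiece, objective, polariser, slider's own z axis and vertical below 0.1 rad and linear speed of each of eyepiece, objective, polariser, slider below 0.02 m/s and horizontal distance between objective and nest_objective below 0.01 m and z of objective in the frame of nest_objective between 0.016 and 0.0215 m and horizontal distance between polariser and nest_polariser below 0.01 m and z of polariser in the frame of nest_polariser between 0.016 and 0.0215 m and horizontal distance between slider and nest_slider below 0.01 m and z of slider in the frame of nest_slider between 0.016 and 0.0215 m and angle between the x axis of slider and the x axis of nest_slider, either way round below 0.2 rad and distance of oil_bottle from where it was at the start of the episode below 0.03 m and angle between oil_bottle's own z axis and vertical below 0.2 rad); the robot touches nothing.
It fails at once if the eyepiece is dropped: falls free of the fingers by about 15 mm or more (faster than 0.55 m/s) (contact force between the fingers and eyepiece below 0.05 N and linear speed of eyepiece above 0.55 m/s).
It fails at once if the objective is dropped: falls free of the fingers by about 15 mm or more (faster than 0.55 m/s) (contact force between the fingers and objective below 0.05 N and linear speed of objective above 0.55 m/s).
It fails at once if the polariser is dropped: falls free of the fingers by about 15 mm or more (faster than 0.55 m/s) (contact force between the fingers and polariser below 0.05 N and linear speed of polariser above 0.55 m/s).
It fails at once if the slider is dropped: falls free of the fingers by about 15 mm or more (faster than 0.55 m/s) (contact force between the fingers and slider below 0.05 N and linear speed of slider above 0.55 m/s).
It fails at once if the oil bottle is tipped (more than 0.5 rad) or shifted (more than 30 mm) (angle between oil_bottle's own z axis and vertical above 0.5 rad or distance of oil_bottle from where it was at the start of the episode above 0.03 m).
It also fails if it takes over 99 s, if anything falls off the work surface, if the arm or the gripper's body presses on something with over 40 N, if the wrist force passes 120 N, or if a joint passes its speed limit or range.

### The arm

A 7-joint arm with a two-finger parallel gripper is mounted at the origin on the work surface. World frame = base frame: x ahead of the robot, y to its left, z up, the work surface at z = 0. Lengths are in m, angles in rad, forces in N, time in s.
With the tool pointing down it reaches from about 0.35 to 0.9 m from the base axis. Payload 7.2 kg.
Tool frame: the origin (TCP) lies between the finger pads; the fingertips stand ahead of it and the grasp point (between the pads) lies 8 mm behind it (r.finger_overhang is the y of the fingertips in the tool frame, in m); y points along the fingers, z is the direction in which the jaws open and shut, and the axes are right-handed (so a half turn about y gives the same grasp; the last joint's range is limited). The gripper opens to 85 mm and grips with 20 to 120 N. Pads are 22 mm wide; open, the fingers measure 114 mm over their backs; the gripper's body (76 mm by 85 mm) begins 54 mm behind the grasp point. The pads swing forward as they close: fully open they stand 13 mm farther back than shut.
Start: joints at [-0.068, 0.411, -0.013, 1.596, 0.006, 1.134, -0.082], TCP at [0.625, -0, 0.242] pointing down, gripper open.
Joint ranges: [-2.95, 2.95], [-0.29, 1.99], [-1.47, 1.44], [0.14, 2.54], [-1.03, 4.17], [0.13, 1.85], [-2.86, 2.86]. Speed limits (rad/s): [2.39, 2.39, 3.01, 3.01, 3.14, 3.14, 3.14].

### API

Orientations are given as a unit quaternion [w, x, y, z].
In Python, from rig import r, get_image, calibration, ticket gives the robot as it stands.
- The arm moves only by the tool move_arm, never from a script. Its argument "commands" is a list of rows, each an object with "claw": the opening, from -1 (shut) to 1 (fully open); "slide": the shift along the tool's x, y, z in units of 50 mm (1.0 is 50 mm), a list of three; "dr": the turn, a rotation vector about the tool's x, y, z in units of 6 degrees (1.0 is 6 degrees), a list of three. In form: [{"claw": claw, "slide": [dx, dy, dz], "dr": [wx, wy, wz]}, ...]. A call has 1 to 12 rows; each row shifts and turns the commanded pose from where the row before left it, along the tool's axes as they then stand; what a row does not reach is not made up. A row lasts 1/10 s, in which the tool goes at most 50 mm and 8.59 degrees, less where a joint would pass 70% of its speed; a pose out of reach is approached as far as the arm can. A call is refused whole if a number of a shift passes 1 or a number of a turn 1, either way. A call with a gripper value outside its range is refused whole. The fingers move at their own pace and stop on an object; "grip_force" is the grip in N (left out, the last holds). Time passes only in rows, so rows that do not move let the fingers close. It gives the time, the measured TCP pose, the force and the opening at its end, in the units of the state.
- r.get_state(): the state, without advancing time (a new reading comes with each control period).
- get_image(name): name is "scene" or "side" or "wrist"; returns the picture (420x560x3 uint8, red, green, blue); there is no depth.
- calibration(name): a dict with "vertical_fov" (degrees; the focal length in pixels is half the picture's height over the tangent of half this angle, whatever the lens; pixels are square), "cx", "cy" (the principal point, pixels), "dist" ([k1, k2, p1, p2, k3] as OpenCV has them; the pictures are not rectified), "camera_from_world" (4x4, takes a point from world to camera coordinates). Camera axes: x right, y up, looking along -z (the intrinsics and any distortion apply to the point x, -y, -z); pixel columns grow to the right and rows downward; lengths in m; the calibration is good to about 2 mm. A picture is of the moment at which its call begins: read the wrist's pose just before it. calibration takes no time and is no camera call; for the wrist camera it gives the pose at the moment of the call.
- ticket.sign_off(): hands the job in, once; it reports no verdict.
The state is a dict: "time": time; "joint_pos": joint angles; "joint_velocities": joint speeds; "effort": joint torques, N m; "eef_pos": TCP position; "eef_rot": TCP orientation; "force": force on the tool from outside, world axes, zero at the start; "wrist_torque": the same for the moment, N m; "opening": finger opening in m.
Only numpy, scipy, OpenCV 4.12 (cv2) and the standard library are available. Lean on these libraries where they do the work, as an engineer would, in place of code of your own. Each camera call takes 0.05 s, during which the arm holds its last target. There are 200 camera calls.

## Working session

There is one attempt and no reset: what is moved stays moved. The work goes in short steps, Python scripts to look and compute and a tool call to move; the robot and the scene stay as the last step left them, time stands still between calls to the robot, and variables do not carry over. Pictures are saved under pics/ and viewed, about 12 in all and at most 16, crops included, and the job is handed in when it is done.

Besides the shell and the picture viewer there is one more tool, called after ">>>" as name(argument=value, ...) on one line, values as JSON. move_arm: Moves the arm, as the interface text tells. Its arguments: {"type":"object","properties":{"commands":{"type":"array","items":{"type":"object","properties":{"claw":{"type":"number"},"slide":{"type":"array","items":{"type":"number"}},"dr":{"type":"array","items":{"type":"number"}}}}},"grip_force":{"type":"number"}},"required":["commands"]}

```bash
ls; mkdir -p pics; cat > h.py <<'E'
import numpy as np, cv2
from rig import r, get_image, calibration, ticket
def save(name, fn, crop=None, s=1):
    c=calibration(name); im=get_image(name)[:,:,::-1]
    if crop: x0,y0,x1,y1=crop; im=im[y0:y1,x0:x1]
    im=cv2.resize(im,None,fx=s,fy=s,interpolation=cv2.INTER_CUBIC); cv2.imwrite('pics/'+fn,im); return c
def K(c):
    f=210/np.tan(np.radians(c['vertical_fov'])/2); return np.array([[f,0,c['cx']],[0,f,c['cy']],[0,0,1.]])
def w(c,u,v,z):
    p=cv2.undistortPoints(np.array([[[u,v]]],float),K(c),np.array(c['dist'],float))[0,0]
    T=np.linalg.inv(np.array(c['camera_from_world'])); d=T[:3,:3]@np.array([p[0],-p[1],-1]); o=T[:3,3]
    return (o+d*(z-o[2])/d[2])
def px(c,P):
    q=np.array(c['camera_from_world'])@np.append(P,1.); q=np.array([q[0],-q[1],-q[2]])
    return cv2.projectPoints(q.reshape(1,1,3),np.zeros(3),np.zeros(3),K(c),np.array(c['dist'],float))[0].ravel()
E
python3 - <<'E'
from h import *
import json
d={n:save(n,n+'0.png',s=1.4) for n in ('scene','side','wrist')}
for n,c in d.items(): print(n,np.round(np.linalg.inv(np.array(c['camera_from_world'])),3).tolist(),c['vertical_fov'],c['cx'],c['cy'],c['dist'])
s=r.get_state();print(s['time'],s['eef_pos'],s['eef_rot'],s['opening'],r.finger_overhang)
import pickle;pickle.dump(d,open('c0.pkl','wb'))
E
```

```text
pics
scene [[-0.766, -0.36, 0.532, 1.191], [0.642, -0.412, 0.647, 0.818], [-0.013, 0.837, 0.546, 0.715], [0.0, 0.0, 0.0, 1.0]] 42.58445970637931 277.03362942508824 211.4887869953992 [-0.12320266  0.          0.          0.          0.        ]
side [[-0.971, 0.11, -0.213, 0.34], [-0.24, -0.501, 0.831, 0.813], [-0.016, 0.858, 0.513, 0.534], [0.0, 0.0, 0.0, 1.0]] 45.34123260175482 283.92124657473016 210.91822605137335 [-0.15800606  0.          0.          0.          0.        ]
wrist [[1.0, 0.0, 0.002, 0.625], [-0.001, 0.96, 0.28, 0.072], [-0.002, -0.28, 0.96, 0.373], [0.0, 0.0, 0.0, 1.0]] 59.38781178396533 274.0593122474959 204.0789574745896 [-0.04693278  0.          0.          0.          0.        ]
0.15 [ 6.24643238e-01 -1.26572989e-05  2.41643241e-01] [-0.49969273  0.50033602 -0.50027492  0.49969596] 0.08541651939883074 0.011
```

View pics/scene0.png

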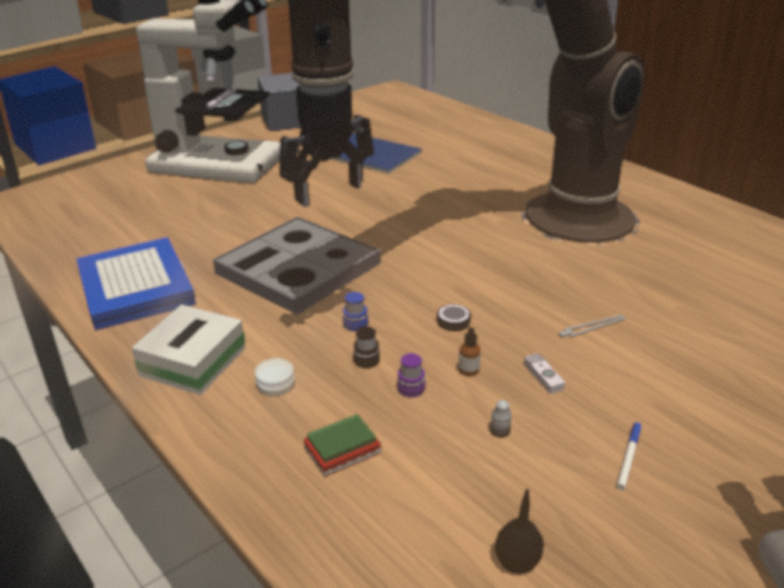

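View pics/side0.png

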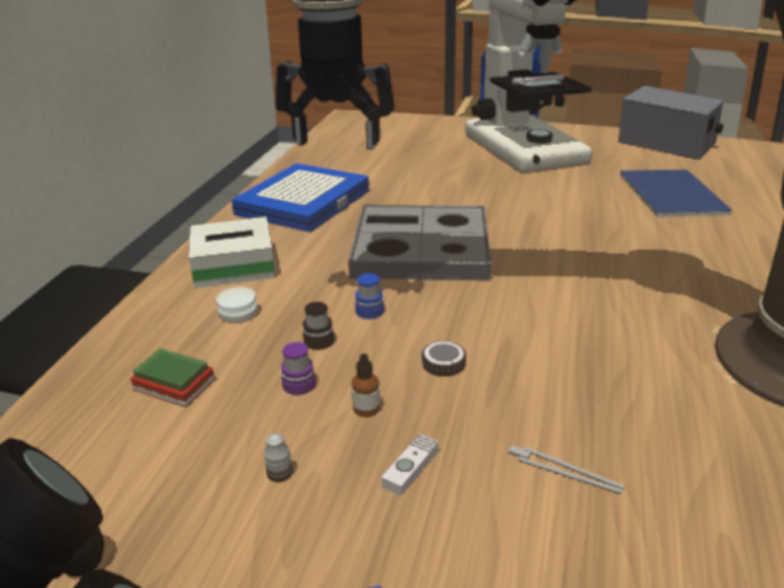

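View pics/wrist0.png

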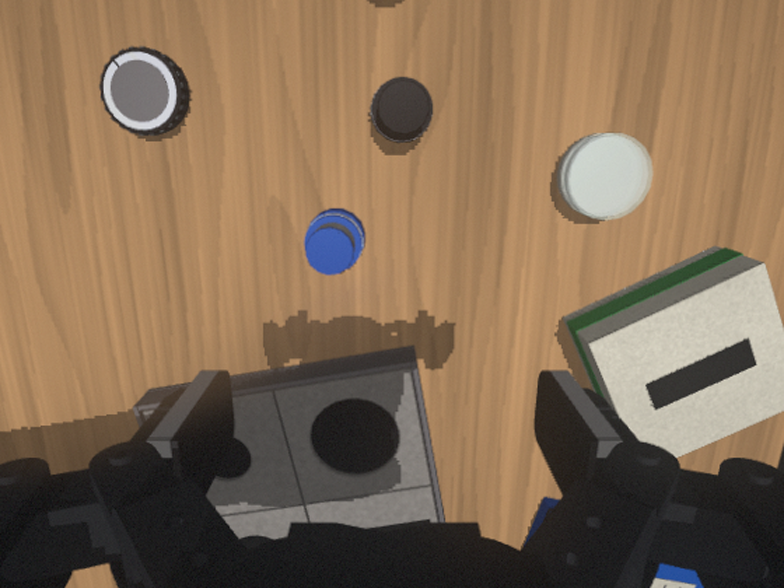

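Scene: tray pockets are at (297,237) medium, (338,254) small, (295,277) large and (256,258) oblong. The black eyepiece is at (366,347), polariser (454,317), bottle (470,355), slider (545,372) and objective (501,418). Side and wrist show the same layout. I'll triangulate from these.

```bash
cat > m.py <<'E'
from h import *
import pickle
d=pickle.load(open('c0.pkl','rb'))
def q(l,n,u,v,z): print(l,n,np.round(w(d[n],u/1.4,v/1.4,z),4))
for l,z,s,t,k in [('eye top',.0545,(367,333),(316,310),(404,107)),('pol top',.018,(454,314),(444,355),(142,91)),('obj top',.05,(502,405),(276,439),None),
 ('bot top',.078,(471,333),(364,360),None),('p_eye',.025,(297,237),(453,220),None),('p_obj',.025,(338,254),(454,248),None),('p_pol',.025,(295,277),(388,247),(355,436)),('p_sl',.025,(256,258),(392,219),None),
 ('sl c',.016,(545,370),(411,461),None),('sl-x',.016,(533,356),(430,439),None),('sl+x',.016,(556,382),(393,484),None),('blue',.0545,(355,298),(369,281),(330,249)),('purp',.0545,(412,360),(296,351),None)]:
    q(l,'scene',*s,z);q(l,'side',*t,z)
    if k:q(l,'wrist',*k,z)
for a in [(382,258),(293,307),(215,266),(298,220)]: q('corner','scene',*a,.03)
for a in [(491,263),(350,263),(487,207),(364,207)]: q('corner','side',*a,.03)
for a in [(416,350),(140,392)]:q('corner','wrist',*a,.03)
E
python3 m.py
```

```text
eye top scene [0.6354 0.0931 0.0545]
eye top side [0.6333 0.0944 0.0545]
eye top wrist [0.6368 0.0887 0.0545]
pol top scene [0.4648 0.1051 0.018 ]
pol top side [0.4628 0.1057 0.018 ]
pol top wrist [0.4661 0.102  0.018 ]
obj top scene [0.5985 0.3324 0.05  ]
obj top side [0.5935 0.3302 0.05  ]
bot top scene [0.5425 0.2171 0.078 ]
bot top side [0.5324 0.2163 0.078 ]
p_eye scene [ 0.5167 -0.2715  0.025 ]
p_eye side [ 0.5189 -0.2771  0.025 ]
p_obj scene [ 0.4967 -0.167   0.025 ]
p_obj side [ 0.499  -0.1732  0.025 ]
p_pol scene [ 0.6017 -0.1523  0.025 ]
p_pol side [ 0.6024 -0.1544  0.025 ]
p_pol wrist [ 0.6025 -0.15    0.025 ]
p_sl scene [ 0.6185 -0.2551  0.025 ]
p_sl side [ 0.6224 -0.2591  0.025 ]
sl c scene [0.4633 0.2965 0.016 ]
sl c side [0.4616 0.2953 0.016 ]
sl-x scene [0.4509 0.2624 0.016 ]
sl-x side [0.4492 0.2581 0.016 ]
sl+x scene [0.4726 0.3251 0.016 ]
sl+x side [0.4717 0.3311 0.016 ]
blue scene [0.5904 0.0061 0.0545]
blue side [0.5869 0.0071 0.0545]
blue wrist [0.5909 0.0035 0.0545]
purp scene [0.628  0.186  0.0545]
purp side [0.6259 0.1862 0.0545]
corner scene [ 0.4507 -0.0958  0.03  ]
corner scene [ 0.6611 -0.0695  0.03  ]
corner scene [ 0.6935 -0.2722  0.03  ]
corner scene [ 0.4805 -0.3207  0.03  ]
corner side [ 0.4343 -0.1264  0.03  ]
corner side [ 0.6429 -0.081   0.03  ]
corner side [ 0.4677 -0.3334  0.03  ]
corner side [ 0.681  -0.2878  0.03  ]
corner wrist [ 0.6479 -0.0759  0.03  ]
corner wrist [ 0.4424 -0.1104  0.03  ]
```

>>> move_arm(commands=[{"claw": 1, "slide": [-0.45, 0.4, 0.055], "dr": [0, 0, 0]}, {"claw": 1, "slide": [-0.45, 0.5, 0.055], "dr": [0, 0, 0]}, {"claw": 1, "slide": [-0.46, 0.5, 0.055], "dr": [0, 0, 0]}, {"claw": 1, "slide": [-0.46, 0.5, 0.055], "dr": [0, 0, 0]}, {"claw": 1, "slide": [0, 0.3, 0], "dr": [0, 0, 0]}, {"claw": 1, "slide": [0, 0, 0], "dr": [0, 0, 0]}, {"claw": 1, "slide": [0, 0, 0], "dr": [0, 0, 0]}], grip_force=30)

```text
time: 0.85
eef_pos: [0.6362, 0.0897, 0.1325]
eef_rot: [-0.499, 0.5, -0.5, 0.5]
force: [0.5, -0.3, 1.9]
opening: 0.0854
```

```bash
python3 - <<'E'
from h import *
import pickle
s=r.get_state();print(s['eef_pos'],s['eef_rot'],s['force'],r.finger_overhang)
c=save('side','side1.png',(140,100,340,250),4)
p=s['eef_pos']
for z in (.0,-.011,.002): print([((px(c,p+np.array([x,0,z]))-[140,100])*4).round() for x in(-.0425,.0425)])
print((px(c,[.6355,.091,.0545])-[140,100])*4)
E
```

```text
[0.63620135 0.08968234 0.13248458] [-0.49942931  0.49994882 -0.50013867  0.50048262] [ 0.47502965 -0.33866727  1.89332786] 0.011
[array([420., 337.]), array([236., 318.])]
[array([421., 359.]), array([239., 340.])]
[array([420., 333.]), array([236., 314.])]
[340.78092422 481.30175164]
```

View pics/side1.png

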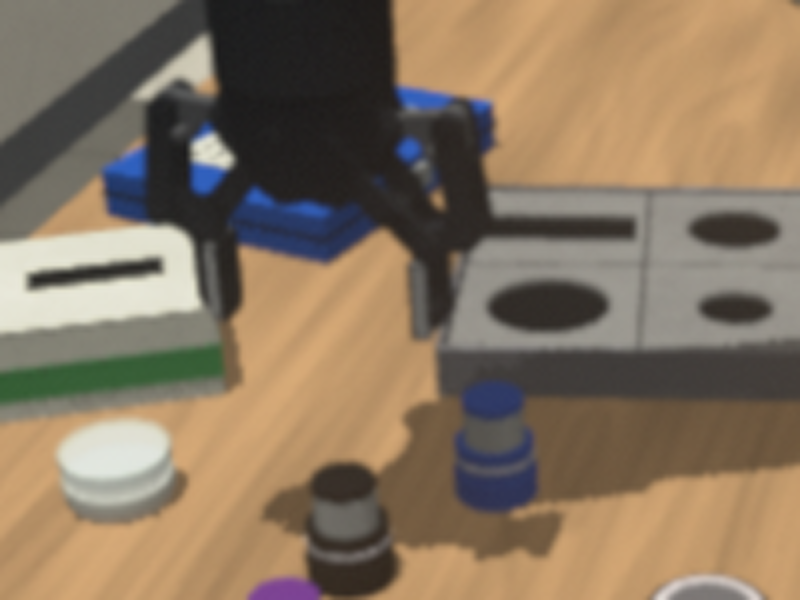

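Side: the open fingertips at (425,337) and (218,318) lie level with the TCP, so with the jaws shut they are about 11 mm ahead, as assumed. The eyepiece cap at (344,482) matches the prediction, so I descend.

>>> move_arm(commands=[{"claw": 1, "slide": [0, 0.5, 0], "dr": [0, 0, 0]}, {"claw": 1, "slide": [0, 0.5, 0], "dr": [0, 0, 0]}, {"claw": 1, "slide": [-0.02, 0.44, 0], "dr": [0, 0, 0]}, {"claw": 1, "slide": [0, 0.3, 0], "dr": [0, 0, 0]}, {"claw": 1, "slide": [0, 0, 0], "dr": [0, 0, 0]}, {"claw": 0, "slide": [0, 0, 0], "dr": [0, 0, 0]}, {"claw": -1, "slide": [0, 0, 0], "dr": [0, 0, 0]}, {"claw": -1, "slide": [0, 0, 0], "dr": [0, 0, 0]}, {"claw": -1, "slide": [0, 0, 0], "dr": [0, 0, 0]}, {"claw": -1, "slide": [0, 0, 0], "dr": [0, 0, 0]}, {"claw": -1, "slide": [0, 0, 0], "dr": [0, 0, 0]}], grip_force=30)

```text
time: 2.0
eef_pos: [0.6364, 0.0921, 0.0463]
eef_rot: [0.5, -0.5, 0.5, -0.5]
force: [-2.1, 0.7, 6.1]
opening: 0.0294
```

>>> move_arm(commands=[{"claw": -1, "slide": [0, -0.3, 0]}, {"claw": -1, "slide": [0, -0.6, 0]}, {"claw": -1, "slide": [0, -0.8, 0]}, {"claw": -1, "slide": [0.3, -0.8, -0.1]}, {"claw": -1, "slide": [0.7, -0.6, -0.2]}, {"claw": -1, "slide": [0.8, 0, -0.3]}, {"claw": -1, "slide": [0.8, 0, -0.3]}, {"claw": -1, "slide": [0.8, 0, -0.3]}, {"claw": -1, "slide": [0.8, 0, -0.3]}, {"claw": -1, "slide": [0.7, 0, -0.3]}, {"claw": -1, "slide": [0.5, 0, 0]}, {"claw": -1, "slide": [0, 0, 0]}])

```text
invalid input at $.commands[0]: expected keys claw, slide, dr
```

```bash
python3 - <<'E'
from h import *
import pickle
s=r.get_state();print(s['eef_pos'],s['eef_rot'],s['force'],s['opening'])
get_image('wrist');get_image('wrist')
s=r.get_state();print(s['eef_pos'],s['joint_velocities'].round(3))
c=save('wrist','wrist2.png',s=1.4)
pickle.dump(c,open('cw2.pkl','wb'))
E
```

```text
[0.63637231 0.09209582 0.04627726] [ 0.50032016 -0.4997136   0.49978162 -0.50018436] [-2.06081485  0.67911391  6.0536697 ] 0.029399063912798895
[0.6363482  0.09212218 0.04626497] [ 0.    -0.002  0.001  0.001 -0.001  0.002 -0.   ]
```

View pics/wrist2.png

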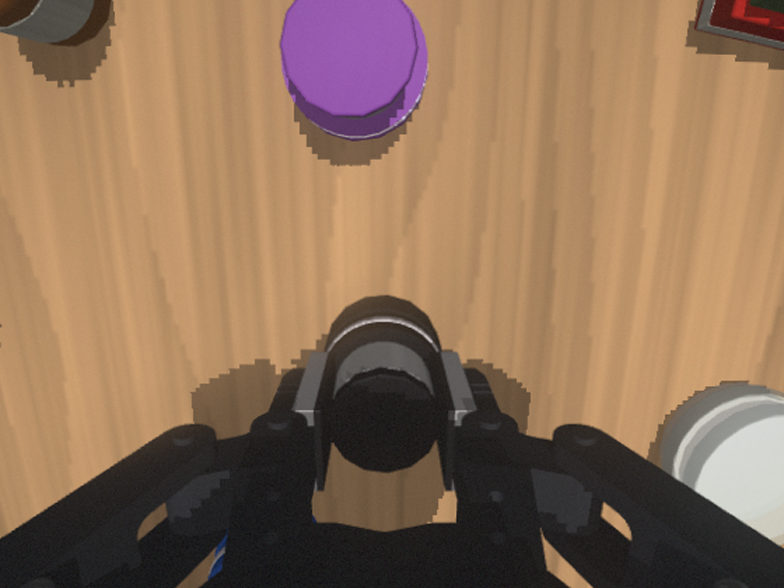

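Wrist: the move was refused because a row lacked "dr". The picture does show the eyepiece cap at (385,420), centred between the pads.

>>> move_arm(commands=[{"claw": -1, "slide": [0, -0.3, 0], "dr": [0, 0, 0]}, {"claw": -1, "slide": [0, -0.6, 0], "dr": [0, 0, 0]}, {"claw": -1, "slide": [0, -0.8, 0], "dr": [0, 0, 0]}, {"claw": -1, "slide": [0.3, -0.8, -0.1], "dr": [0, 0, 0]}, {"claw": -1, "slide": [0.7, -0.6, -0.2], "dr": [0, 0, 0]}, {"claw": -1, "slide": [0.8, 0, -0.3], "dr": [0, 0, 0]}, {"claw": -1, "slide": [0.8, 0, -0.3], "dr": [0, 0, 0]}, {"claw": -1, "slide": [0.8, 0, -0.3], "dr": [0, 0, 0]}, {"claw": -1, "slide": [0.8, 0, -0.3], "dr": [0, 0, 0]}, {"claw": -1, "slide": [0.7, 0, -0.3], "dr": [0, 0, 0]}, {"claw": -1, "slide": [0.5, 0, 0], "dr": [0, 0, 0]}, {"claw": -1, "slide": [0, 0, 0], "dr": [0, 0, 0]}])

```text
time: 3.35
eef_pos: [0.5449, -0.183, 0.2015]
eef_rot: [-0.498, 0.499, -0.501, 0.502]
force: [0.1, -0.6, 0.0]
opening: 0.0294
```

```bash
python3 - <<'E'
from h import *
import pickle
print('eye in grip',w(pickle.load(open('cw2.pkl','rb')),385/1.4,420/1.4,.0545))
get_image('wrist');get_image('wrist')
s=r.get_state();print(s['eef_pos'],s['eef_rot'],s['opening'])
c=save('wrist','wrist3.png',s=1.4)
pickle.dump(c,open('cw3.pkl','wb'))
E
```

```text
eye in grip [0.63722648 0.09075826 0.0545    ]
[ 0.54599283 -0.17823551  0.20102927] [-0.49994956  0.49943506 -0.50015899  0.50045584] 0.029373470135750725
```

View pics/wrist3.png

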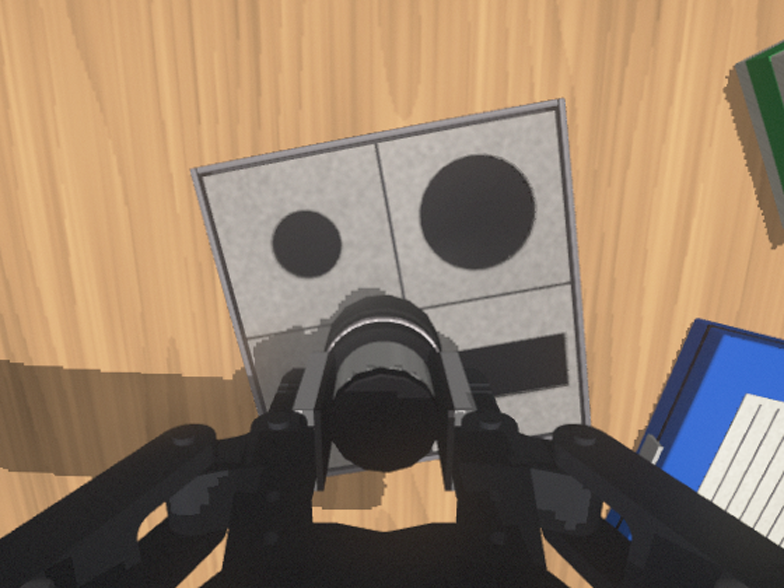

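Wrist: small pocket at (307,244), large at (477,212), insert cross at (403,308), tray corners at (195,170) and (563,99). The slider pocket's right end spans (563,334) to (569,384), along the tray's near-horizontal direction.

```bash
python3 - <<'E'
from h import *
import pickle
c=pickle.load(open('cw3.pkl','rb'))
g=lambda u,v,z=.028:w(c,u/1.4,v/1.4,z)[:2]
o,p=g(307,244),g(477,212); e1,e2=g(563,334),g(569,384); x=g(405,307)
a,b=g(195,170,.03),g(563,99,.03)
print('obj',o,'pol',p,'cross',x,'corners',a,b,np.linalg.norm(b-a),'slend',e1,e2)
print('yaw',np.degrees(np.arctan2(*(p-o)[::-1])),np.degrees(np.arctan2(*(b-a)[::-1])),np.linalg.norm(p-o))
t=np.arctan2(*(b-a)[::-1]);ux=np.array([np.cos(t),np.sin(t)]);uy=np.array([-ux[1],ux[0]])
L=np.linalg.norm(p-o)
print('eye',o-L*uy,'sl',p-L*uy,'sl from end',(e1+e2)/2-.045*ux)
E
```

```text
obj [ 0.50052774 -0.16840239] pol [ 0.60187939 -0.14934077] cross [ 0.55981262 -0.20846066] corners [ 0.43770609 -0.12415689] [ 0.64697467 -0.0856513 ] 0.21278162349274735 slend [ 0.66056989 -0.22689009] [ 0.6680865  -0.26212061]
yaw 10.651431392187025 10.425855547998617 0.10312858000629775
eye [ 0.51919019 -0.26982831] sl [ 0.62054185 -0.25076668] sl from end [ 0.62007115 -0.25264868]
```

>>> move_arm(commands=[{"claw": -1, "slide": [0.5, 0, -0.1], "dr": [0, 0, 0]}, {"claw": -1, "slide": [0.6, 0, -0.2], "dr": [0, 0, 0]}, {"claw": -1, "slide": [0.6, 0.2, -0.2], "dr": [0, 0, 0]}, {"claw": -1, "slide": [0.18, 0.5, -0.06], "dr": [0, 0, 0]}, {"claw": -1, "slide": [0, 0.6, 0], "dr": [0, 0, 0]}, {"claw": -1, "slide": [0, 0.5, 0], "dr": [0, 0, 0]}, {"claw": -1, "slide": [0, 0.4, 0], "dr": [0, 0, 0]}, {"claw": -1, "slide": [0, 0.2, 0], "dr": [0, 0, 0]}, {"claw": -1, "slide": [0, 0.1, 0], "dr": [0, 0, 0]}, {"claw": -1, "slide": [0, 0, 0], "dr": [0, 0, 0]}, {"claw": -1, "slide": [0, 0, 0], "dr": [0, 0, 0]}])

```text
time: 4.6
eef_pos: [0.5187, -0.272, 0.0762]
eef_rot: [0.5, -0.5, 0.499, -0.5]
force: [0.3, -0.6, -0.2]
opening: 0.0296
```

```bash
python3 - <<'E'
from h import *
s=r.get_state();print(s['eef_pos'],s['force'],s['opening'])
c=save('scene','scene4.png',(140,110,300,230),5)
for P in [(.5185,-.2725,.028),(.602,-.1515,.028),(.499,-.170,.028),(.62,-.254,.028)]: print(((px(c,P)-[140,110])*5).round())
E
```

```text
[ 0.51874536 -0.27195065  0.07623899] [ 0.34739859 -0.56067617 -0.1628087 ] 0.029649787715210423
[356. 292.]
[354. 435.]
[500. 351.]
[212. 368.]
```

View pics/scene4.png

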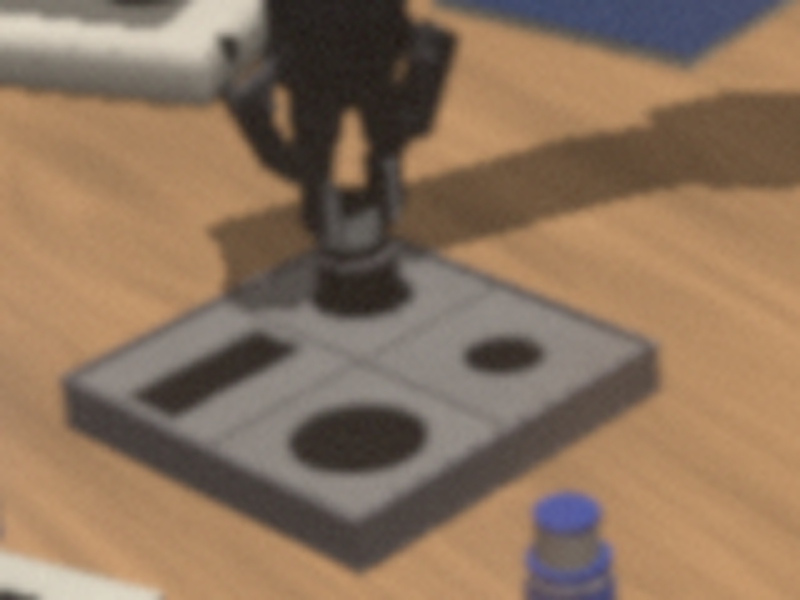

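Scene: pockets appear at (504,354), (358,438) and (217,373), within a few enlarged pixels of prediction. The eyepiece stands over its pocket at about (362,292), so I lower it.

>>> move_arm(commands=[{"claw": -1, "slide": [0, 0.06, 0], "dr": [0, 0, 0]}, {"claw": -1, "slide": [0, 0.06, 0], "dr": [0, 0, 0]}, {"claw": -1, "slide": [0, 0.03, 0], "dr": [0, 0, 0]}, {"claw": -1, "slide": [0, 0, 0], "dr": [0, 0, 0]}, {"claw": -1, "slide": [0, 0, 0], "dr": [0, 0, 0]}])

```text
time: 5.15
eef_pos: [0.5182, -0.2724, 0.0692]
eef_rot: [-0.5, 0.5, -0.5, 0.5]
force: [-3.2, 1.2, 11.7]
opening: 0.0293
```

>>> move_arm(commands=[{"claw": -0.1, "slide": [0, 0, 0], "dr": [0, 0, 0]}, {"claw": 0.4, "slide": [0, 0, 0], "dr": [0, 0, 0]}, {"claw": 0.4, "slide": [0, 0, 0], "dr": [0, 0, 0]}, {"claw": 0.4, "slide": [0, -0.3, 0], "dr": [0, 0, 0]}, {"claw": 0.4, "slide": [0, -0.7, 0], "dr": [0, 0, 0]}, {"claw": 1, "slide": [0, -0.8, 0], "dr": [0, 0, 0]}, {"claw": 1, "slide": [-0.5, -0.6, 0], "dr": [0, 0, 0]}, {"claw": 1, "slide": [-0.9, 0, -0.2], "dr": [0, 0, 0]}, {"claw": 1, "slide": [-0.9, 0, -0.2], "dr": [0, 0, 0]}, {"claw": 1, "slide": [-0.9, 0, -0.2], "dr": [0, 0, 0]}, {"claw": 1, "slide": [-0.9, 0, -0.2], "dr": [0, 0, 0]}, {"claw": 1, "slide": [-0.9, 0, -0.2], "dr": [0, 0, 0]}])

```text
time: 6.35
eef_pos: [0.4676, -0.0204, 0.189]
eef_rot: [-0.5, 0.5, -0.5, 0.501]
force: [1.4, 0.8, 0.3]
opening: 0.0857
```

>>> move_arm(commands=[{"claw": 1, "slide": [-0.9, 0, -0.08], "dr": [0, 0, 0]}, {"claw": 1, "slide": [-0.9, 0.2, 0], "dr": [0, 0, 0]}, {"claw": 1, "slide": [-0.74, 0.4, 0], "dr": [0, 0, 0]}, {"claw": 1, "slide": [0, 0.8, 0], "dr": [0, 0, 0]}, {"claw": 1, "slide": [0, 0.6, 0], "dr": [0, 0, 0]}, {"claw": 1, "slide": [0, 0, 0], "dr": [0, 0, 0]}, {"claw": 1, "slide": [0, 0, 0], "dr": [0, 0, 0]}])

```text
time: 7.05
eef_pos: [0.4642, 0.1049, 0.0886]
eef_rot: [0.5, -0.5, 0.5, -0.5]
force: [0.0, -0.5, -0.5]
opening: 0.0855
```

```bash
python3 - <<'E'
from h import *
s=r.get_state();print(s['eef_pos'],s['eef_rot'],s['force'],s['opening'])
c=save('wrist','wrist5.png',s=1.2)
for P in [(.4645,.1045,.018),(.537,.217,.078),(.462,.296,.016),(.596,.331,.05)]: print((px(c,P)*1.2).round())
import pickle;pickle.dump(c,open('cw5.pkl','wb'))
E
```

```text
[0.46421497 0.1048863  0.08864962] [ 0.49978662 -0.50007176  0.50008038 -0.50006117] [ 0.02172615 -0.47627271 -0.54954718] 0.08550387096967862
[328. 272.]
[575. -22.]
[ 321. -197.]
[ 725. -345.]
```

View pics/wrist5.png

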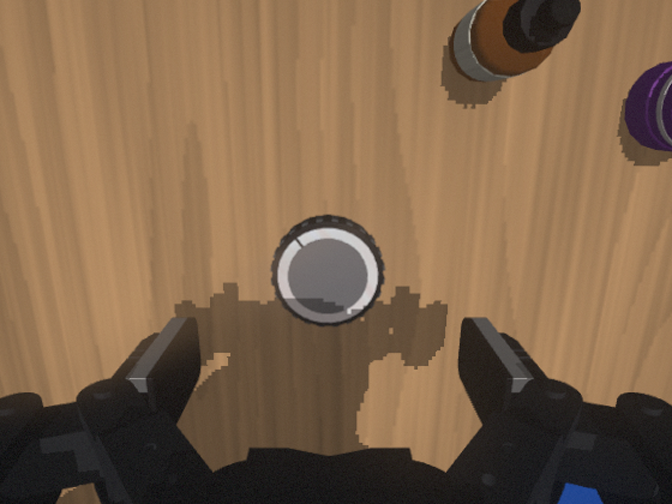

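Wrist: polariser top is at (328,275) against a predicted (328,272), and the bottle at (500,40) is well clear of the jaws. I go down and grip.

>>> move_arm(commands=[{"claw": 1, "slide": [0.02, 0.5, 0], "dr": [0, 0, 0]}, {"claw": 1, "slide": [0, 0.5, 0], "dr": [0, 0, 0]}, {"claw": 1, "slide": [0, 0.3, 0], "dr": [0, 0, 0]}, {"claw": 1, "slide": [0, 0.19, 0], "dr": [0, 0, 0]}, {"claw": 1, "slide": [0, 0, 0], "dr": [0, 0, 0]}, {"claw": -1, "slide": [0, 0, 0], "dr": [0, 0, 0]}, {"claw": -1, "slide": [0, 0, 0], "dr": [0, 0, 0]}, {"claw": -1, "slide": [0, 0, 0], "dr": [0, 0, 0]}, {"claw": -1, "slide": [0, 0, 0], "dr": [0, 0, 0]}, {"claw": -1, "slide": [0, 0, 0], "dr": [0, 0, 0]}], grip_force=30)

```text
time: 8.1
eef_pos: [0.4648, 0.1042, 0.0146]
eef_rot: [0.501, -0.499, 0.5, -0.5]
force: [-0.1, -1.3, 8.2]
opening: 0.0537
```

>>> move_arm(commands=[{"claw": -1, "slide": [0, -0.3, 0], "dr": [0, 0, 0]}, {"claw": -1, "slide": [0, -0.6, 0], "dr": [0, 0, 0]}, {"claw": -1, "slide": [0, -0.7, 0], "dr": [0, 0, 0]}, {"claw": -1, "slide": [0.3, -0.7, 0.2], "dr": [0, 0, 0]}, {"claw": -1, "slide": [0.6, -0.2, 0.4], "dr": [0, 0, 0]}, {"claw": -1, "slide": [0.8, 0, 0.4], "dr": [0, 0, 0]}, {"claw": -1, "slide": [0.8, 0, 0.5], "dr": [0, 0, 0]}, {"claw": -1, "slide": [0.8, 0, 0.5], "dr": [0, 0, 0]}, {"claw": -1, "slide": [0.8, 0, 0.4], "dr": [0, 0, 0]}, {"claw": -1, "slide": [0.7, 0, 0.3], "dr": [0, 0, 0]}, {"claw": -1, "slide": [0.31, 0.4, 0.04], "dr": [0, 0, 0]}, {"claw": -1, "slide": [0, 0.6, 0], "dr": [0, 0, 0]}])

```text
time: 9.3
eef_pos: [0.6025, -0.1563, 0.0899]
eef_rot: [-0.499, 0.498, -0.499, 0.503]
force: [0.1, 0.3, -0.8]
opening: 0.0534
```

>>> move_arm(commands=[{"claw": -1, "slide": [0, 0.5, 0], "dr": [0, 0, 0]}, {"claw": -1, "slide": [0, 0.3, 0], "dr": [0, 0, 0]}, {"claw": -1, "slide": [0, 0, 0], "dr": [0, 0, 0]}, {"claw": -1, "slide": [0, 0, 0], "dr": [0, 0, 0]}])

```text
time: 9.7
eef_pos: [0.6015, -0.1514, 0.0491]
eef_rot: [0.5, -0.5, 0.5, -0.5]
force: [0.1, -0.2, -2.1]
opening: 0.0533
```

```bash
python3 - <<'E'
from h import *
s=r.get_state();print(s['eef_pos'],s['eef_rot'],s['force'],s['opening'])
c=save('scene','scene6.png',(140,110,300,230),5)
E
```

```text
[ 0.6014808  -0.15140847  0.04909399] [ 0.50023028 -0.49992282  0.49973971 -0.50010705] [ 0.06688336 -0.22562838 -2.10940478] 0.05334679731262673
```

View pics/scene6.png

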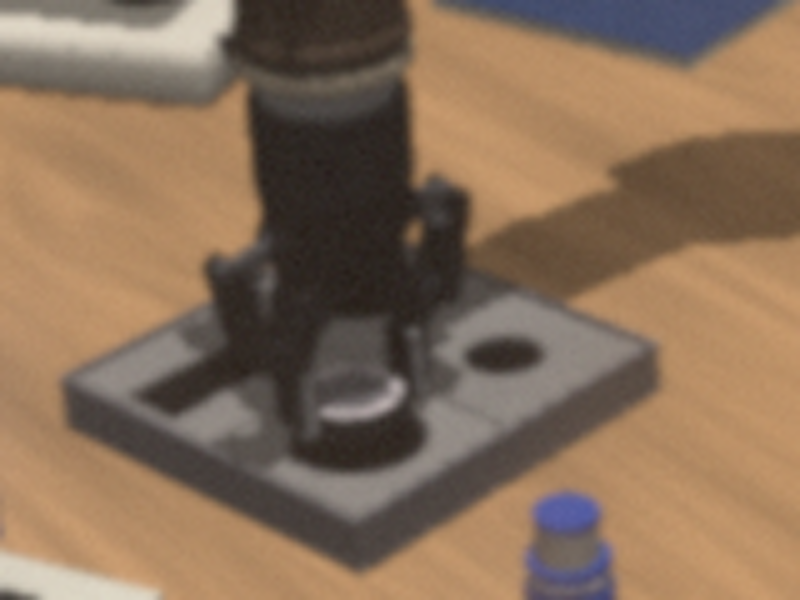

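Scene: the polariser's ring at (360,400) sits above its pocket (centre (358,438)), and the fingers are clear of the insert. I lower it.

>>> move_arm(commands=[{"claw": -1, "slide": [0, 0.08, 0], "dr": [0, 0, 0]}, {"claw": -1, "slide": [0, 0.08, 0], "dr": [0, 0, 0]}, {"claw": -1, "slide": [0, 0.06, 0], "dr": [0, 0, 0]}, {"claw": -1, "slide": [0, 0.02, 0], "dr": [0, 0, 0]}, {"claw": -1, "slide": [0, 0, 0], "dr": [0, 0, 0]}, {"claw": -1, "slide": [0, 0, 0], "dr": [0, 0, 0]}])

```text
time: 10.35
eef_pos: [0.6013, -0.1515, 0.0377]
eef_rot: [-0.5, 0.5, -0.5, 0.5]
force: [-4.1, 1.5, 11.5]
opening: 0.0535
```

>>> move_arm(commands=[{"claw": 0.6, "slide": [0, 0, 0], "dr": [0, 0, 0]}, {"claw": 1, "slide": [0, 0, 0], "dr": [0, 0, 0]}, {"claw": 1, "slide": [0, 0, 0], "dr": [0, 0, 0]}, {"claw": 1, "slide": [0, -0.3, 0], "dr": [0, 0, 0]}, {"claw": 1, "slide": [0, -0.7, 0], "dr": [0, 0, 0]}, {"claw": 1, "slide": [0, -0.9, 0], "dr": [0, 0, 0]}, {"claw": 1, "slide": [-0.5, -0.9, 0], "dr": [0, 0, 0]}, {"claw": 1, "slide": [-0.9, -0.4, 0], "dr": [0, 0, 0]}, {"claw": 1, "slide": [-0.9, 0, 0], "dr": [0, 0, 0]}, {"claw": 1, "slide": [-0.9, 0, 0], "dr": [0, 0, 0]}, {"claw": 1, "slide": [-0.9, 0, 0], "dr": [0, 0, 0]}, {"claw": 1, "slide": [-0.9, 0, 0], "dr": [0, 0, 0]}])

```text
time: 11.55
eef_pos: [0.6009, 0.0995, 0.1964]
eef_rot: [-0.5, 0.5, -0.5, 0.5]
force: [1.1, -0.4, -0.4]
opening: 0.086
```

>>> move_arm(commands=[{"claw": 1, "slide": [-0.9, 0, 0], "dr": [0, 0, 0]}, {"claw": 1, "slide": [-0.9, 0, 0], "dr": [0, 0, 0]}, {"claw": 1, "slide": [-0.9, 0, -0.05], "dr": [0, 0, 0]}, {"claw": 1, "slide": [-0.9, 0, -0.05], "dr": [0, 0, 0]}, {"claw": 1, "slide": [-0.7, 0.2, 0], "dr": [0, 0, 0]}, {"claw": 1, "slide": [-0.35, 0.6, 0], "dr": [0, 0, 0]}, {"claw": 1, "slide": [0, 0.8, 0], "dr": [0, 0, 0]}, {"claw": 1, "slide": [0, 0, 0], "dr": [0, 0, 0]}, {"claw": 1, "slide": [0, 0, 0], "dr": [0, 0, 0]}])

```text
time: 12.45
eef_pos: [0.5961, 0.3296, 0.1157]
eef_rot: [-0.499, 0.5, -0.5, 0.5]
force: [-1.0, -0.1, 1.1]
opening: 0.0857
```

```bash
python3 - <<'E'
from h import *
s=r.get_state();print(s['eef_pos'],s['eef_rot'],s['force'],s['opening'])
c=save('wrist','wrist7.png',s=1.2)
for P in [(.596,.331,.05),(.537,.217,.078),(.462,.296,.016),(.45,.26,.016),(.472,.328,.016)]: print((px(c,P)*1.2).round())
import pickle;pickle.dump(c,open('cw7.pkl','wb'))
E
```

```text
[0.59612004 0.32956865 0.1156737 ] [-0.49940438  0.50027533 -0.50008032  0.50023947] [-1.01427426 -0.10615947  1.07327758] 0.08566669153175241
[328. 272.]
[209. 508.]
[ 96. 309.]
[ 86. 364.]
[105. 256.]
```

View pics/wrist7.png

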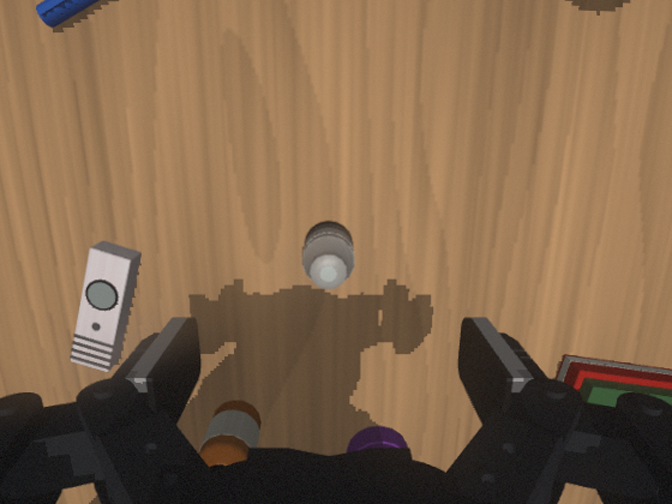

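Wrist: objective's nose is at (328,273), matching the prediction. The slider spans (112,248) to (90,365).

>>> move_arm(commands=[{"claw": 1, "slide": [-0.03, 0.6, 0], "dr": [0, 0, 0]}, {"claw": 1, "slide": [0, 0.6, 0], "dr": [0, 0, 0]}, {"claw": 1, "slide": [0, 0.4, 0], "dr": [0, 0, 0]}, {"claw": 1, "slide": [0, 0.3, 0], "dr": [0, 0, 0]}, {"claw": 1, "slide": [0, 0, 0], "dr": [0, 0, 0]}, {"claw": 0, "slide": [0, 0, 0], "dr": [0, 0, 0]}, {"claw": -1, "slide": [0, 0, 0], "dr": [0, 0, 0]}, {"claw": -1, "slide": [0, 0, 0], "dr": [0, 0, 0]}, {"claw": -1, "slide": [0, 0, 0], "dr": [0, 0, 0]}, {"claw": -1, "slide": [0, 0, 0], "dr": [0, 0, 0]}, {"claw": -1, "slide": [0, 0, 0], "dr": [0, 0, 0]}], grip_force=30)

```text
time: 13.6
eef_pos: [0.5965, 0.332, 0.021]
eef_rot: [0.5, -0.5, 0.5, -0.5]
force: [-0.8, -0.7, 6.8]
opening: 0.026
```

```bash
python3 - <<'E'
from h import *
import pickle
c=pickle.load(open('cw7.pkl','rb'))
a,b=[w(c,u/1.2,v/1.2,.016)[:2] for u,v in((90,365),(112,248))]
print(a,b,(a+b)/2,np.linalg.norm(b-a),np.degrees(np.arctan2(*(b-a)[::-1])))
E
```

```text
[0.45230643 0.25908693] [0.47680864 0.33276721] [0.46455753 0.29592707] 0.07764753925979137 71.60557300206357
```

>>> move_arm(commands=[{"claw": -1, "slide": [0, -0.3, 0], "dr": [0, 0, 0]}, {"claw": -1, "slide": [0, -0.7, 0], "dr": [0, 0, 0]}, {"claw": -1, "slide": [0, -0.9, 0], "dr": [0, 0, 0]}, {"claw": -1, "slide": [0, -0.9, 0], "dr": [0, 0, 0]}, {"claw": -1, "slide": [0.4, -0.7, -0.1], "dr": [0, 0, 0]}, {"claw": -1, "slide": [0.7, 0, -0.2], "dr": [0, 0, 0]}, {"claw": -1, "slide": [0.8, 0, -0.2], "dr": [0, 0, 0]}, {"claw": -1, "slide": [0.8, 0, -0.2], "dr": [0, 0, 0]}, {"claw": -1, "slide": [0.8, 0, -0.2], "dr": [0, 0, 0]}, {"claw": -1, "slide": [0.8, 0, -0.2], "dr": [0, 0, 0]}, {"claw": -1, "slide": [0.8, 0, -0.2], "dr": [0, 0, 0]}, {"claw": -1, "slide": [0.8, 0, -0.2], "dr": [0, 0, 0]}])

```text
time: 14.8
eef_pos: [0.5203, 0.0353, 0.1959]
eef_rot: [0.5, -0.5, 0.5, -0.5]
force: [0.9, -0.3, -0.5]
opening: 0.0258
```

>>> move_arm(commands=[{"claw": -1, "slide": [0.8, 0, -0.2], "dr": [0, 0, 0]}, {"claw": -1, "slide": [0.8, 0, -0.2], "dr": [0, 0, 0]}, {"claw": -1, "slide": [0.8, 0, -0.05], "dr": [0, 0, 0]}, {"claw": -1, "slide": [0.8, 0, 0], "dr": [0, 0, 0]}, {"claw": -1, "slide": [0.6, 0, 0], "dr": [0, 0, 0]}, {"claw": -1, "slide": [0.34, 0.3, 0], "dr": [0, 0, 0]}, {"claw": -1, "slide": [0, 0.6, 0], "dr": [0, 0, 0]}, {"claw": -1, "slide": [0, 0.7, 0], "dr": [0, 0, 0]}, {"claw": -1, "slide": [0, 0.7, 0], "dr": [0, 0, 0]}, {"claw": -1, "slide": [0, 0.4, 0], "dr": [0, 0, 0]}, {"claw": -1, "slide": [0, 0.15, 0], "dr": [0, 0, 0]}, {"claw": -1, "slide": [0, 0, 0], "dr": [0, 0, 0]}])

```text
time: 16.0
eef_pos: [0.4982, -0.1701, 0.0523]
eef_rot: [0.5, -0.5, 0.5, -0.5]
force: [0.6, -0.7, -0.7]
opening: 0.0259
```

```bash
python3 - <<'E'
from h import *
s=r.get_state();print(s['eef_pos'],s['eef_rot'],s['force'],s['opening'])
c=save('scene','scene8.png',(140,110,300,230),5)
d=save('side','side8.png',(240,120,370,210),6)
E
python3 -c "
import cv2,numpy as np
a=cv2.imread('pics/scene8.png');b=cv2.imread('pics/side8.png')
b=cv2.resize(b,(400,277));a=cv2.resize(a,(400,300));o=np.zeros((300,800,3),'u1');o[:,:400]=a;o[:277,400:]=b
cv2.imwrite('pics/both8.png',o)"
```

```text
[ 0.49821142 -0.17006884  0.05230726] [ 0.49983945 -0.50023615  0.50036197 -0.49956202] [ 0.62445272 -0.65615286 -0.71261327] 0.025915220851182096
```

View pics/both8.png

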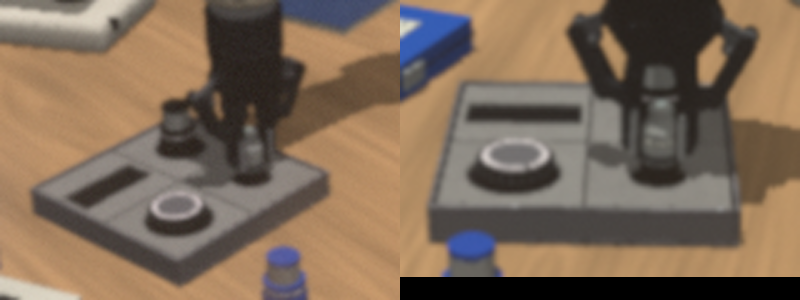

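Both views: eyepiece (178,140) and polariser (178,210) stand in their pockets. The objective hovers over the small pocket, at (252,175) in the scene and (658,170) in the side view. I lower it.

>>> move_arm(commands=[{"claw": -1, "slide": [0, 0.08, 0], "dr": [0, 0, 0]}, {"claw": -1, "slide": [0, 0.06, 0], "dr": [0, 0, 0]}, {"claw": -1, "slide": [0.0, 0.04, 0], "dr": [0, 0, 0]}, {"claw": -1, "slide": [0, 0, 0], "dr": [0, 0, 0]}, {"claw": -1, "slide": [0, 0, 0], "dr": [0, 0, 0]}])

```text
time: 16.6
eef_pos: [0.4988, -0.1703, 0.044]
eef_rot: [-0.5, 0.5, -0.5, 0.5]
force: [-1.1, 1.2, 4.6]
opening: 0.0254
```

>>> move_arm(commands=[{"claw": -0.2, "slide": [0, 0, 0], "dr": [0, 0, 0]}, {"claw": 0.3, "slide": [0, 0, 0], "dr": [0, 0, 0]}, {"claw": 0.3, "slide": [0, 0, 0], "dr": [0, 0, 0]}, {"claw": 0.3, "slide": [0, -0.4, 0], "dr": [0, 0, 0]}, {"claw": 0.3, "slide": [0, -0.8, 0], "dr": [0, 0, 0]}, {"claw": 1, "slide": [0, -0.9, 0], "dr": [0, 0, 0]}, {"claw": 1, "slide": [-0.5, -0.9, 0], "dr": [0, 0, 0]}, {"claw": 1, "slide": [-0.8, 0, -0.1], "dr": [0, 0, 0]}, {"claw": 1, "slide": [-0.8, 0, -0.1], "dr": [0, 0, 0]}, {"claw": 1, "slide": [-0.8, 0, -0.1], "dr": [0, 0, 0]}, {"claw": 1, "slide": [-0.8, 0, -0.1], "dr": [0, 0, 0]}, {"claw": 1, "slide": [-0.8, 0, -0.1], "dr": [0, 0, 0]}])

```text
time: 17.8
eef_pos: [0.473, 0.0555, 0.1923]
eef_rot: [-0.5, 0.5, -0.5, 0.5]
force: [1.1, 0.5, 0.3]
opening: 0.0854
```

>>> move_arm(commands=[{"claw": 1, "slide": [-0.8, 0, -0.1], "dr": [0, 0, 0]}, {"claw": 1, "slide": [-0.8, 0, -0.1], "dr": [0, 0, 0]}, {"claw": 1, "slide": [-0.8, 0, 0], "dr": [0, 0, 0]}, {"claw": 1, "slide": [-0.8, 0, 0], "dr": [0, 0, 0]}, {"claw": 1, "slide": [-0.8, 0, 0], "dr": [0, 0, 0]}, {"claw": 1, "slide": [-0.82, 0, 0], "dr": [0, 0, 0]}, {"claw": 1, "slide": [0, 0, 0], "dr": [0, 0.77, 0]}, {"claw": 1, "slide": [0, 0.4, 0], "dr": [0, 0.77, 0]}, {"claw": 1, "slide": [0, 0.8, 0], "dr": [0, 0.77, 0]}, {"claw": 1, "slide": [0, 0.8, 0], "dr": [0, 0.76, 0]}, {"claw": 1, "slide": [0, 0, 0], "dr": [0, 0, 0]}, {"claw": 1, "slide": [0, 0, 0], "dr": [0, 0, 0]}])

```text
time: 19.0
eef_pos: [0.4633, 0.2951, 0.0924]
eef_rot: [0.414, -0.415, 0.573, -0.573]
force: [0.4, -0.1, 0.4]
opening: 0.0856
```

```bash
python3 - <<'E'
from h import *
from scipy.spatial.transform import Rotation as R
s=r.get_state();q=s['eef_rot'];M=R.from_quat(np.r_[q[1:],q[0]]).as_matrix();print(s['eef_pos'],M.round(3).tolist(),s['force'],s['opening'],s['joint_pos'][6])
c=save('wrist','wrist9.png',s=1.2)
u=np.array([.316,.949,0])*.038
for P in [np.array([.464,.296,.016])+k*u for k in(-1,0,1)]: print((px(c,P)*1.2).round())
E
```

```text
[0.46327259 0.29505335 0.09236349] [[-0.314, -0.001, 0.95], [-0.95, -0.001, -0.314], [0.001, -1.0, -0.001]] [ 0.36863212 -0.07498568  0.36838451] 0.08556952305342909 -1.0602292259413242
[329. 334.]
[330. 265.]
[330. 189.]
```

View pics/wrist9.png

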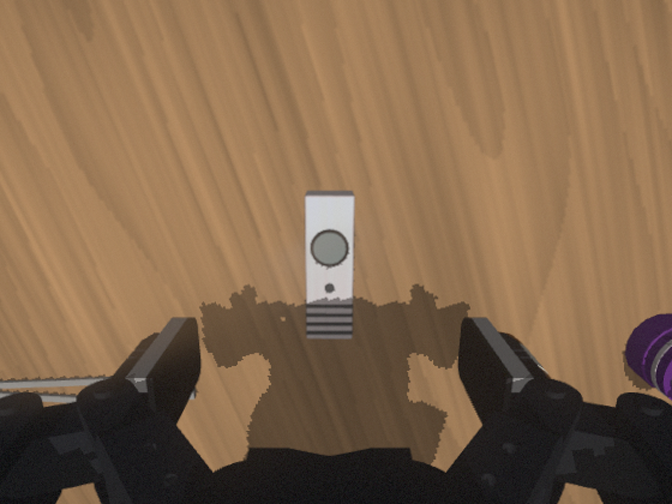

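Wrist: slider spans (329,192) to (329,338), centred and parallel to the pads. The tweezers at (100,385) lie about 65 mm off the jaw line, so the fingers will clear them.

>>> move_arm(commands=[{"claw": 1, "slide": [0, 0.5, 0], "dr": [0, 0, 0]}, {"claw": 1, "slide": [0, 0.5, 0], "dr": [0, 0, 0]}, {"claw": 1, "slide": [0, 0.3, 0], "dr": [0, 0, 0]}, {"claw": 1, "slide": [0, 0.17, 0], "dr": [0, 0, 0]}, {"claw": 1, "slide": [0, 0, 0], "dr": [0, 0, 0]}, {"claw": 0, "slide": [0, 0, 0], "dr": [0, 0, 0]}, {"claw": -1, "slide": [0, 0, 0], "dr": [0, 0, 0]}, {"claw": -1, "slide": [0, 0, 0], "dr": [0, 0, 0]}, {"claw": -1, "slide": [0, 0, 0], "dr": [0, 0, 0]}, {"claw": -1, "slide": [0, 0, 0], "dr": [0, 0, 0]}, {"claw": -1, "slide": [0, 0, 0], "dr": [0, 0, 0]}], grip_force=40)

```text
time: 20.15
eef_pos: [0.4639, 0.2952, 0.0194]
eef_rot: [-0.414, 0.413, -0.574, 0.574]
force: [-1.0, 0.3, 5.0]
opening: 0.0226
```

>>> move_arm(commands=[{"claw": -1, "slide": [0, -0.3, 0], "dr": [0, 0, 0]}, {"claw": -1, "slide": [0, -0.7, 0], "dr": [0, 0.92, 0]}, {"claw": -1, "slide": [0, -0.9, 0], "dr": [0, 0.93, 0]}, {"claw": -1, "slide": [0, -0.9, 0], "dr": [0, 0.93, 0]}, {"claw": -1, "slide": [0, -0.8, 0], "dr": [0, 0.93, 0]}, {"claw": -1, "slide": [0, 0, 0], "dr": [0, 0.93, 0]}, {"claw": -1, "slide": [0, 0, 0], "dr": [0, 0.93, 0]}, {"claw": -1, "slide": [0, 0, 0], "dr": [0, 0.93, 0]}, {"claw": -1, "slide": [0, 0, 0], "dr": [0, 0.93, 0]}, {"claw": -1, "slide": [0, 0, 0], "dr": [0, 0.93, 0]}, {"claw": -1, "slide": [0, 0, 0], "dr": [0, 0.93, 0]}, {"claw": -1, "slide": [0, 0, 0], "dr": [0, 0.93, 0]}])

```text
time: 21.35
eef_pos: [0.4632, 0.2949, 0.1986]
eef_rot: [-0.062, 0.062, -0.704, 0.704]
force: [-0.3, 0.1, -2.0]
opening: 0.0227
```

>>> move_arm(commands=[{"claw": -1, "slide": [0, 0, 0.4], "dr": [0, 0, 0]}, {"claw": -1, "slide": [-0.1, 0, 0.7], "dr": [0, 0, 0]}, {"claw": -1, "slide": [-0.1, 0, 0.8], "dr": [0, 0, 0]}, {"claw": -1, "slide": [-0.1, 0, 0.8], "dr": [0, 0, 0]}, {"claw": -1, "slide": [-0.1, 0, 0.8], "dr": [0, 0, 0]}, {"claw": -1, "slide": [-0.1, 0, 0.8], "dr": [0, 0, 0]}, {"claw": -1, "slide": [-0.1, 0, 0.8], "dr": [0, 0, 0]}, {"claw": -1, "slide": [-0.1, 0, 0.8], "dr": [0, 0, 0]}, {"claw": -1, "slide": [-0.1, 0, 0.8], "dr": [0, 0, 0]}, {"claw": -1, "slide": [-0.1, 0, 0.8], "dr": [0, 0, 0]}, {"claw": -1, "slide": [-0.1, 0, 0.8], "dr": [0, 0, 0]}, {"claw": -1, "slide": [-0.09, 0, 0.8], "dr": [0, 0, 0]}])

```text
time: 22.55
eef_pos: [0.5983, -0.1444, 0.1986]
eef_rot: [0.063, -0.063, 0.704, -0.704]
force: [1.0, 0.2, -0.6]
opening: 0.0225
```

>>> move_arm(commands=[{"claw": -1, "slide": [0, 0, 0.8], "dr": [0, 0, 0]}, {"claw": -1, "slide": [0, 0, 0.8], "dr": [0, 0, 0]}, {"claw": -1, "slide": [0, 0, 0.5], "dr": [0, 0, 0]}, {"claw": -1, "slide": [0, 0, 0.18], "dr": [0, 0, 0]}, {"claw": -1, "slide": [0, 0, 0], "dr": [0, 0, 0]}, {"claw": -1, "slide": [0, 0, 0], "dr": [0, 0, 0]}])

```text
time: 23.15
eef_pos: [0.6185, -0.2533, 0.1983]
eef_rot: [0.064, -0.064, 0.705, -0.704]
force: [-0.2, 1.3, -1.4]
opening: 0.0225
```

```bash
python3 - <<'E'
from h import *
from scipy.spatial.transform import Rotation as R
s=r.get_state();q=s['eef_rot'];M=R.from_quat(np.r_[q[1:],q[0]]).as_matrix();p=s['eef_pos']
print(p,M.round(3).tolist(),s['opening'],s['joint_pos'].round(2), 'bar yaw',np.degrees(np.arctan2(-M[1,0],-M[0,0])))
print('err tool units',M.T@(np.array([.620,-.254,.0425])-p)/.05)
E
```

```text
[ 0.61852391 -0.25325351  0.1983279 ] [[-0.984, -0.001, 0.18], [-0.18, 0.001, -0.984], [0.0, -1.0, -0.002]] 0.02254945781286522 [ 0.13  0.53  0.27  1.54 -0.16  1.09 -0.95] bar yaw 10.340807641501463
err tool units [-0.02720623  3.11651541  0.02489046]
```

>>> move_arm(commands=[{"claw": -1, "slide": [-0.03, 0.4, 0.02], "dr": [0, 0, 0]}, {"claw": -1, "slide": [0, 0.7, 0], "dr": [0, 0, 0]}, {"claw": -1, "slide": [0, 0.7, 0], "dr": [0, 0, 0]}, {"claw": -1, "slide": [0, 0.6, 0], "dr": [0, 0, 0]}, {"claw": -1, "slide": [0, 0.4, 0], "dr": [0, 0, 0]}, {"claw": -1, "slide": [0, 0.1, 0], "dr": [0, 0, 0]}, {"claw": -1, "slide": [0, 0, 0], "dr": [0, 0, 0]}, {"claw": -1, "slide": [0, 0, 0], "dr": [0, 0, 0]}])

```text
time: 23.95
eef_pos: [0.6212, -0.2553, 0.0552]
eef_rot: [-0.064, 0.063, -0.704, 0.704]
force: [0.4, 0.3, -1.8]
opening: 0.0229
```

```bash
python3 - <<'E'
from h import *
s=r.get_state();print(s['eef_pos'],s['force'],s['opening'])
a=save('scene','a10.png',(140,110,300,230),2.5);b=save('side','b10.png',(240,120,370,217),3.07)
A=cv2.imread('pics/a10.png');B=cv2.imread('pics/b10.png');h=min(A.shape[0],B.shape[0]);cv2.imwrite('pics/both10.png',np.hstack([A[:h],B[:h]]))
E
```

```text
[ 0.62118118 -0.25531795  0.05517815] [ 0.43716293  0.30107158 -1.84093151] 0.02288435646698178
```

View pics/both10.png

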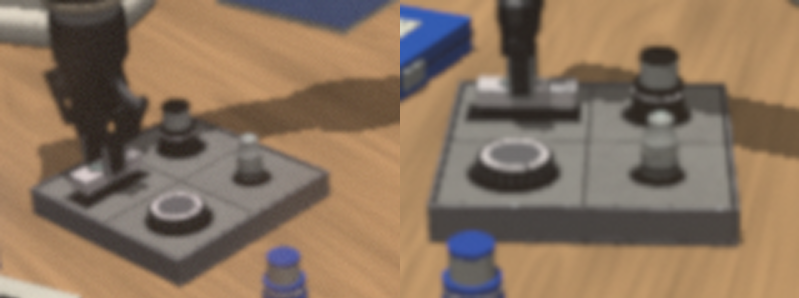

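Both views: the slider is centred and parallel over its pocket, and the other three are seated. I lower it and release.

>>> move_arm(commands=[{"claw": -1, "slide": [0, 0.1, -0.01], "dr": [0, 0, 0]}, {"claw": -1, "slide": [0, 0.08, 0], "dr": [0, 0, 0]}, {"claw": -1, "slide": [0, 0.06, 0], "dr": [0, 0, 0]}, {"claw": -1, "slide": [0, 0.03, 0], "dr": [0, 0, 0]}, {"claw": -1, "slide": [0, 0, 0], "dr": [0, 0, 0]}, {"claw": -1, "slide": [0, 0, 0], "dr": [0, 0, 0]}])

```text
time: 24.65
eef_pos: [0.62, -0.2553, 0.0424]
eef_rot: [0.063, -0.063, 0.705, -0.704]
force: [-7.4, 3.5, 17.0]
opening: 0.0228
```

>>> move_arm(commands=[{"claw": -0.3, "slide": [0, 0, 0], "dr": [0, 0, 0]}, {"claw": 0.1, "slide": [0, 0, 0], "dr": [0, 0, 0]}, {"claw": 0.1, "slide": [0, 0, 0], "dr": [0, 0, 0]}, {"claw": 0.1, "slide": [0, -0.3, 0], "dr": [0, 0, 0]}, {"claw": 0.1, "slide": [0, -0.8, 0], "dr": [0, 0, 0]}, {"claw": 1, "slide": [0, -0.9, 0], "dr": [0, 0, 0]}, {"claw": 1, "slide": [0, -0.9, 0], "dr": [0, 0, 0]}, {"claw": 1, "slide": [-0.7, -0.9, 0], "dr": [0, 0, 0]}, {"claw": 1, "slide": [-0.9, -0.4, 0], "dr": [0, 0, 0]}, {"claw": 1, "slide": [-0.9, 0, 0], "dr": [0, 0, 0]}, {"claw": 1, "slide": [0, 0, 0], "dr": [0, 0, 0]}, {"claw": 1, "slide": [0, 0, 0], "dr": [0, 0, 0]}])

```text
time: 25.85
eef_pos: [0.7392, -0.2331, 0.2439]
eef_rot: [-0.063, 0.064, -0.704, 0.704]
force: [-1.4, -0.8, -0.1]
opening: 0.0853
```

```bash
python3 - <<'E'
from h import *
s=r.get_state();print(s['eef_pos'],s['force'],s['opening'])
a=save('scene','a11.png',(140,110,400,310),3)
b=save('side','b11.png',(190,120,370,260),4)
E
```

```text
[ 0.73921921 -0.23310399  0.24393858] [-1.44887004 -0.75691268 -0.11506906] 0.08526771215602222
```

View pics/a11.png

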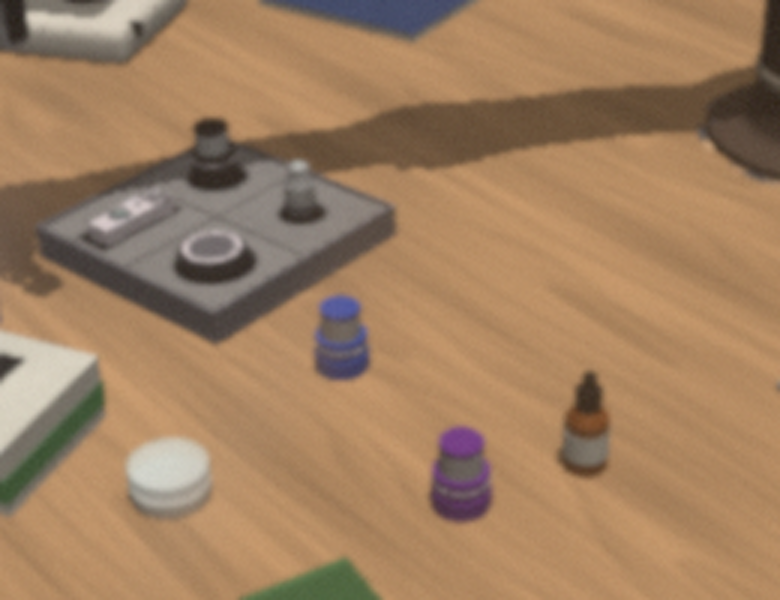

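View pics/b11.png

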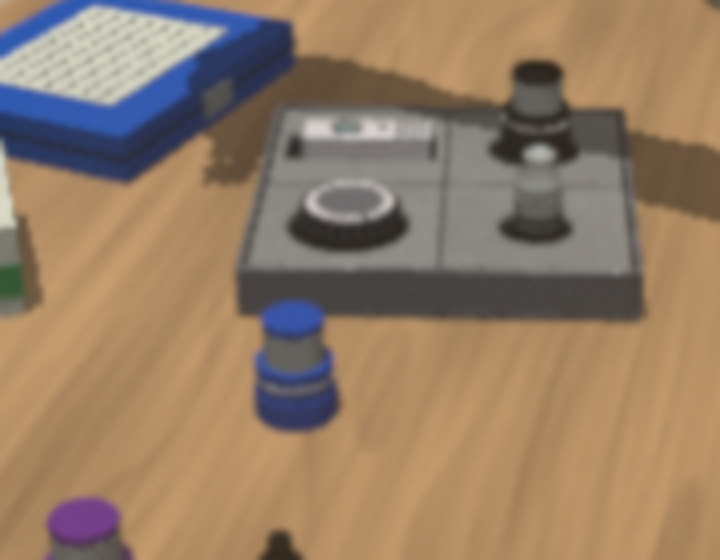

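Both views: all four sit upright or flat in their pockets, with the slider's end gaps roughly equal. The bottle at (586,440) is upright and the arm is clear.

```bash
python3 -c "
from rig import ticket
print(ticket.sign_off())"
```

```text
the job is handed in; nothing more can be done
None
```

I put the eyepiece, polariser, objective and slider into their own pockets in the tray and handed the job in at about 26 s of the 99 s allowed. Sign-off gives no verdict, so the result rests on my own checks.

- **Seating:** each piece was lowered until the wrist felt contact (5–17 N) and only then released. Each release height was within about 0.2 mm of the pocket-floor height.
- **Final pictures:** the scene and side views show the eyepiece and objective upright, the polariser flat, and the slider along its pocket. The oil bottle stands upright where it was, the look-alikes show no sign of having been moved, and the open gripper is well clear.
- **Disagreements:** the cameras differed by up to about 7 mm on the far tray pockets, so I used averages. The finger opening read up to 2.5 mm below the given sizes. One move was refused for a missing "dr" key and sent again, with no effect on the scene.

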